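# Copy the carton pattern's angle to the mitre guide with a locking bevel

## Task

Set the loose bevel to the angle of the dark wooden pattern on the sloped easel: lay it in the pattern's corner with the lever up, its stock flush along the ledge and its yellow blade flush along the wing, then press its red lever fully down there to lock it. Carry the locked bevel to the aluminium mitre guide and push it fully home into the guide's corner, stock flush along the ledge, so that its blade swings the guide's arm out to the same angle; never touch the guide's arm with the robot. Leave the bevel lying there, locked and let go, and do not disturb the glass, the wrapped bundle or the tape dispenser.

Things in the scene. Friction and masses are not known exactly. Their poses are not given: they have to be found in the camera images.
- bevel: Loose steel bevel, about 0.5 kg. Stock: flat bar 28 wide, 10 thick, from the pivot (origin: pivot axis, underside) 126 mm along -y, pivot end rounded r 14; z up. Held by its orange grip: 16 thick (along x), y -64 to -120, 10 to 52 above the underside. The pivot end goes into a corner.
- bevel_grip (a point): Middle of the orange grip: bevel frame (0, -88, 36) mm. Same axes as bevel
- bevel_blade (a joint): Angle (rad) from stock to blade: 0 folded onto the stock (-y), 1.57 pointing to the bevel's +x. Starts wider open than the pattern. Stiff hinge, friction 0.14 N m (1.2 N at the tip): it stays where it is pushed. As the bevel, stock along the ledge, is pushed to the corner, the wing swings the blade in until the pivot end stops on the wing; pushed on too hard, it swings too far
- bevel_lock (a joint): Red lock lever over the pivot: 0 = pressed flat (locked), 0.95 = fully up. Stays where left; 1 to 2 N near its end moves it. Axis 29 mm above the stock's underside, across the pivot; reaches 48 mm towards the grip (along -y), 14 wide, 6 thick; flat, its top is 33 mm above the underside. A push straight down onto the stock about 30 mm from the pivot lays it flat
- lock_tip (a point): Top of the red lever near its free end, 46 mm from the lever's axis
- easel: Fixed plywood easel, 500 wide (y), 160 deep; its board slopes 28 degrees (0.489 rad) and faces away from the robot: at yaw 0 it rises along -x. Origin under its middle, on the bench; axes upright. Pattern and guide stand side by side on it, parallel; which is on which side varies. Corner points lie 32 mm above the bench
- pattern_corner (a point): Dark wooden pattern: the point on the board where the bevel's origin lies when fully home. x up the slope, y along the ledge (which runs away from the corner along -y), z out of the board (28 degrees from vertical, leaning away from the robot). Ledge 12 high, working face at x = -14 mm, y from +15 to -135 mm. A bevel lying home has these axes
- guide_corner (a point): The same point for the aluminium mitre guide: where the bevel's origin lies when fully home. Axes as for the pattern; ledge 12 high, working face at x = -14 mm, y from +15 to -135 mm
- guide_arm (a joint): Angle between the guide's ledge and arm, rad. Starts too narrow (45 to 49 degrees), grows as the arm is swung out; stays where left (friction 0.05 N m, about 0.5 N at its end: weaker than the bevel's hinge)
- tumbler: Bystander: glass tumbler 72 wide, 75 tall, origin at its underside
- wrapped_bundle: Bystander: white wrapped roll lying down, 76 thick, 150 long, origin under its middle
- tape_dispenser: Bystander: black tape dispenser 130 x 50, 85 tall, origin at its underside
- blade_line (a point): On the yellow blade, at the pivot axis, stock's underside; -y runs along the blade to its tip, z along the pivot. The blade is 28 wide, 8 thick, 115 long from the pivot, rounded r 14 about it, and swings 10 to 18 mm above the stock's underside
- bevel_pivot (a point): The bevel's origin: pivot axis at the stock's underside
- wing_line (a point): The pattern's dark wooden wing, clamped tight at today's angle (55 to 68 degrees to the ledge). Point at the pattern corner; -y runs along the wing up the slope, z out of the board. Working face parallel to this y, 14 mm from it on the side away from the ledge; wing 12 thick, 24 high, 130 mm long from the corner
- swing_line (a point): The guide's aluminium swinging arm with red knobs, shaped as the wing: point at the guide corner, -y along the arm, z out of the board, working face 14 mm from the y line on the side away from the ledge, 12 thick, 24 high, 130 mm long
Mind the look-alikes: they are no part of the job. What is shaped like the bevel but pink is not meant.

How it is judged:
By the outcome, as a careful person would: the job done as asked, in the order asked, and still so for the second after the job is handed in, with the robot touching nothing.
It also fails if it takes over 67 s, if anything falls off the work surface, if the arm or the gripper's body presses on something with over 40 N, if the wrist force passes 120 N, or if a joint passes its speed limit or range.

## Robot

A 6-joint arm with a two-finger parallel gripper is mounted at the origin on the work surface. World frame = base frame: x ahead of the robot, y to its left, z up, the work surface at z = 0. Lengths are in m, angles in rad, forces in N, time in s.
With the tool pointing down it reaches from about 0.35 to 0.725 m from the base axis. Payload 6 kg.
Tool frame: the origin (TCP) lies at the very end of the fingers, on their centre line; the grasp point (between the pads) lies 19 mm behind it; z points along the fingers, y is the line along which they close (so a half turn about z gives the same grasp; the last joint's range is limited). The gripper opens to 85 mm and grips with 20 to 120 N. Pads are 22 mm wide; open, the fingers measure 114 mm over their backs; the gripper's body (76 mm by 85 mm) begins 54 mm behind the grasp point. The pads swing forward as they close: fully open they stand 13 mm farther back than shut.
Start: joints at [1.62, 0.04, 0.085, 0, -1.615, -0.334], TCP at [0.169, 0.576, 0.231] pointing down, gripper open.
Joint ranges: [-2.56, 2.56], [-1.29, 2.01], [-1.08, 1.49], [-3.29, 1.98], [-2.81, -0.18], [-2.99, 2.99]. Speed limits (rad/s): [2.57, 2.57, 3.01, 3.14, 3.14, 3.14].

## Interface

Orientations are given as a unit quaternion [w, x, y, z].
In Python, from bench import r gives the robot as it stands.
- The arm moves only by the tool send_rows, never from a script. Its argument "targets" is one flat list of numbers, 7 for each row, row after row: the shift along the tool's x, y, z scaled (see below), then the turn, a rotation vector about the tool's x, y, z scaled (see below), then the finger opening in mm, from 0 to 85.4. In form: [dx, dy, dz, ax, ay, az, hand, dx, dy, dz, ax, ay, az, hand, ...]. A call has 1 to 5 rows; each row is the pose to reach, as a shift and turn from the pose commanded when the call began, along the tool's axes at that moment; what a row does not reach only later rows make up. The controller multiplies each number of a shift by 300 mm and each number of a turn by 0.5 rad. A row lasts 1/8 s, in which the tool goes at most 62.5 mm and 10.7 degrees, less where a joint would pass 70% of its speed; a pose out of reach is approached as far as the arm can. A call with a number of a shift or a turn outside -1 to 1 is refused whole. A call with a gripper value outside its range is refused whole. The fingers move at their own pace and stop on an object; "force" is the grip in N (left out, the last holds). Time passes only in rows, so rows that repeat a pose let the fingers close. It gives the time, the measured TCP pose, the force, the opening and the grip force at its end, in the units of the state.
- r.get_obs(): the state, without advancing time (a new reading comes with each control period).
- r.grab_frame(name): name is "scene" or "top" or "wrist"; returns a dict with "img" (400x640x3 uint8, red, green, blue), "fx", "fy", "cx", "cy" (pixels), "k1" (the pictures are not rectified: a ray, as slopes to the right and down, at radius r is drawn at 1 + k1 r^2 times it, then the intrinsics apply), "extrinsics" (4x4, takes a point from camera to world coordinates). Camera axes: x right, y up, looking along -z (the intrinsics and any distortion apply to the point x, -y, -z); pixel columns grow to the right and rows downward; lengths in m; the calibration is good to about 2 mm. A picture is of the moment at which its call begins. There is no depth.
- r.job_done(): hands the job in; it is judged then, once.
The state is a dict: "t": time; "q": joint angles; "qd": joint speeds; "tau": joint torques, N m; "eef_pos": TCP position; "tool_rot": TCP orientation; "force": force on the tool from outside, world axes, zero at the start; "torque": the same for the moment, N m; "finger_gap": finger opening in m; "grasp_force": force on a finger pad.
Only numpy, scipy, OpenCV 4.12 (cv2) and the standard library are available. Lean on these libraries where they do the work, as an engineer would, in place of code of your own. Each camera call takes 0.05 s, during which the arm holds its last target. There are 200 camera calls.

## Working session

There is one attempt and no reset: what is moved stays moved. The work goes in short steps, Python scripts to look and compute and a tool call to move; the robot and the scene stay as the last step left them, time stands still between calls to the robot, and variables do not carry over. Pictures are saved under pics/ and viewed, at most 10 in all, crops included, and the job is handed in when it is done.

Besides the shell and the picture viewer there is one more tool, called after ">>>" by a JSON object that holds its "op" and its "data". send_rows: Moves the arm, as the interface text tells. Its arguments: {"type":"object","properties":{"targets":{"type":"array","items":{"type":"number"}},"force":{"type":"number"}},"required":["targets"]}

```bash
ls; mkdir -p pics; cat > h.py <<'E'
import numpy as np, cv2
from scipy.spatial.transform import Rotation as R
from bench import r
def grab(n):
    f=r.grab_frame(n); f={k:(np.array(v) if k in('img','extrinsics') else v) for k,v in f.items()}; return f
def save(f,name): cv2.imwrite('pics/'+name,cv2.cvtColor(f['img'],cv2.COLOR_RGB2BGR))
def ray(f,uv):
    uv=np.atleast_2d(np.array(uv,float))
    d=np.c_[(uv[:,0]-f['cx'])/f['fx'],(uv[:,1]-f['cy'])/f['fy']]
    s=d.copy()
    for _ in range(20): s=d/(1+f['k1']*(s**2).sum(1,keepdims=True))
    E=f['extrinsics']; v=np.c_[s[:,0],-s[:,1],-np.ones(len(s))]@E[:3,:3].T
    return E[:3,3],v
def plane(f,uv,z=0,n=(0,0,1),p=None):
    n=np.array(n,float); p=np.array([0,0,z]) if p is None else np.array(p)
    o,v=ray(f,uv); t=((p-o)@n)/(v@n); return o+v*t[:,None]
def tri(f1,a,f2,b):
    o1,v1=ray(f1,a);o2,v2=ray(f2,b);out=[]
    for x,y in zip(v1,v2):
        A=np.c_[x,-y]; s=np.linalg.lstsq(A,o2-o1,rcond=None)[0]; P=o1+s[0]*x;Q=o2+s[1]*y
        out.append(np.r_[(P+Q)/2,np.linalg.norm(P-Q)])
    return np.array(out)
def proj(f,P):
    E=f['extrinsics'];c=(np.atleast_2d(P)-E[:3,3])@E[:3,:3]
    s=np.c_[c[:,0]/-c[:,2],-c[:,1]/-c[:,2]]; s=s*(1+f['k1']*(s**2).sum(1,keepdims=True))
    return np.c_[f['cx']+f['fx']*s[:,0],f['cy']+f['fy']*s[:,1]]
def Rq(q): return R.from_quat([q[1],q[2],q[3],q[0]])
def move(P,M):
    "numbers for a move to TCP P with rotation matrix M (from measured pose)"
    o=r.get_obs(); T=Rq(o['tool_rot']); d=T.as_matrix().T@(np.array(P)-o['eef_pos'])/0.3
    w=(T.inv()*R.from_matrix(M)).as_rotvec()/0.5
    return np.round(d,4),np.round(w,4)
E
python3 - <<'E'
from h import *
for n in('scene','top'):
    f=grab(n); save(f,n+'0.png'); print(n,f['extrinsics'].round(3).tolist(),f['fx'])
o=r.get_obs();print(o['eef_pos'],o['tool_rot'])
E
```

```text
pics
scene [[-0.853, -0.443, 0.278, 0.82], [0.523, -0.718, 0.46, 0.56], [-0.004, 0.537, 0.843, 1.011], [0.0, 0.0, 0.0, 1.0]] 368.5448380493339
top [[-0.06, 0.973, -0.222, 0.286], [-0.998, -0.058, 0.014, 0.056], [0.001, 0.222, 0.975, 1.182], [0.0, 0.0, 0.0, 1.0]] 366.9218363172136
[0.16844501 0.5755648  0.23039603] [ 7.88522446e-04  9.89876459e-01 -1.41929461e-01 -4.06682710e-05]
```

View pics/scene0.png

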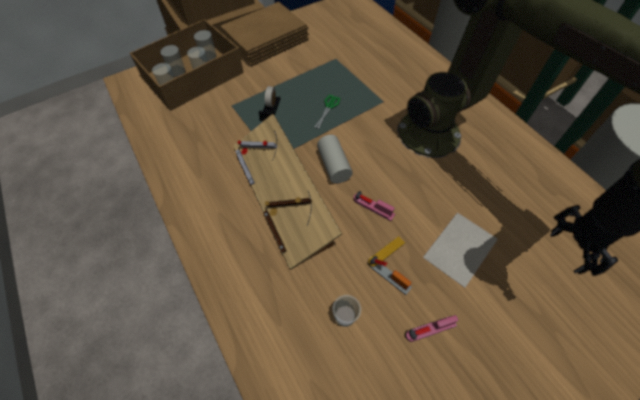

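View pics/top0.png

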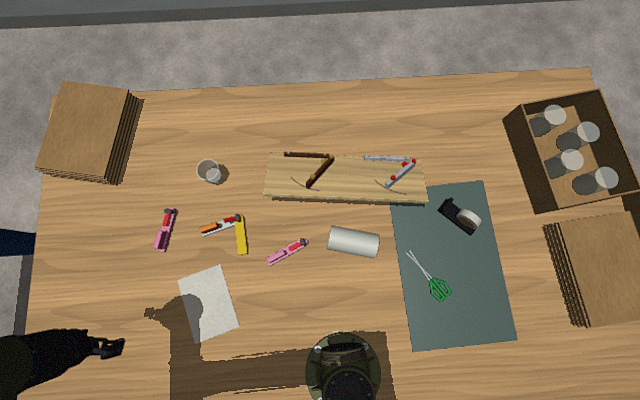

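Scene view: bevel with its red lever near (380,262), orange grip (398,280) and yellow blade (390,248). In the top view the pivot is near (240,220), the pattern corner near (332,156) and the guide corner near (413,160). The tumbler is at (209,170) and the bundle at (353,241). I'll measure roughly from these.

```bash
python3 - <<'E'
from h import *
f=grab('top')
print('bevel pivot,grip,blade tip',plane(f,[[239,219]],0.03),plane(f,[[209,228]],.05),plane(f,[[241,250]],.018))
print('pattern corner',plane(f,[[332,156],[308,187],[285,153]],0.045))
print('guide',plane(f,[[413,160],[388,188],[364,157]],0.045))
print('easel top corners',plane(f,[[265,198],[427,204]],.1),'low',plane(f,[[268,152],[422,160]],.02))
print('tumbler',plane(f,[[209,170]],.04),'bundle',plane(f,[[353,241]],.07),'disp',plane(f,[[458,215]],.08))
f=grab('wrist');save(f,'w0.png');o=r.get_obs();T=Rq(o['tool_rot']).as_matrix()
E=f['extrinsics'];print('cam in tool',(T.T@(E[:3,3]-o['eef_pos'])).round(3),(T.T@E[:3,:3]).round(2).tolist(),f['fx'])
E
```

```text
bevel pivot,grip,blade tip [[0.47090395 0.29420584 0.03      ]] [[0.4452008  0.38269673 0.05      ]] [[0.37444379 0.29154987 0.018     ]]
pattern corner [[ 0.65689059 -0.01258055  0.045     ]
 [ 0.55819314  0.07075158  0.045     ]
 [ 0.67614847  0.13932311  0.045     ]]
guide [[ 0.62771265 -0.27338104  0.045     ]
 [ 0.53979706 -0.18318773  0.045     ]
 [ 0.64732107 -0.11599344  0.045     ]]
easel top corners [[ 0.5187113   0.2009901   0.1       ]
 [ 0.47150286 -0.28316109  0.1       ]] low [[ 0.69156232  0.19742689  0.02      ]
 [ 0.63345753 -0.31030486  0.02      ]]
tumbler [[0.63469781 0.38676178 0.04      ]] bundle [[ 0.37712957 -0.05595192  0.07      ]] disp [[ 0.43568277 -0.37874998  0.08      ]]
cam in tool [ 0.075 -0.001 -0.143] [[0.0, 0.95, 0.3], [1.0, -0.0, -0.0], [-0.0, 0.3, -0.95]] 299.63844504426265
```

```bash
cat >> h.py <<'E'
from scipy.spatial.transform import Slerp
def plan(wps,speed=0.045,rot=0.17):
    "wps: [(P,M)]; prints per call (<=5 rows) the final shift/turn numbers and the row count"
    o=r.get_obs(); P0=np.array(o['eef_pos']); R0=Rq(o['tool_rot'])
    for P,M in wps:
        P=np.array(P); R1=R.from_matrix(M); w=(R0.inv()*R1).as_rotvec(); L=np.linalg.norm(P-P0); a=np.linalg.norm(w)
        n=max(1,int(np.ceil(max(L/speed,a/rot)))); k=int(np.ceil(max(n/4,L/.28,a/.49)))
        for i in range(k):
            A=P0+(P-P0)*i/k; B=P0+(P-P0)*(i+1)/k; Ra=R0*R.from_rotvec(w*i/k); Rb=R0*R.from_rotvec(w*(i+1)/k)
            print(int(np.ceil(n/k)),'rows:',np.round(Ra.as_matrix().T@(B-A)/.3,3).tolist(),np.round((Ra.inv()*Rb).as_rotvec()/.5,3).tolist())
        P0,R0=P,R1
def tool(xdir,zdir):
    z=np.array(zdir,float);z/=np.linalg.norm(z);x=np.array(xdir,float);x-=z*(x@z);x/=np.linalg.norm(x);return np.c_[x,np.cross(z,x),z]
E
python3 - <<'E'
from h import *
plan([([.45,.35,.20],tool([.26,-.966,0],[0,0,-1]))])
E
```

```text
3 rows: [0.371, 0.153, 0.034] [0.001, -0.0, 0.682]
3 rows: [0.4, 0.02, 0.034] [0.001, -0.0, 0.682]
3 rows: [0.384, -0.115, 0.034] [0.001, -0.0, 0.682]
```

View pics/w0.png

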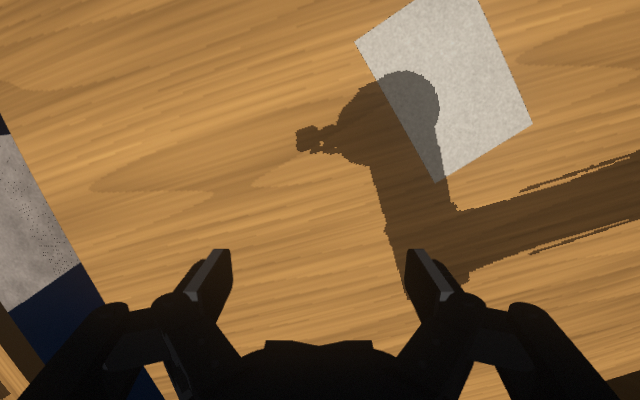

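The wrist view shows bare bench, with the fingertips near (220,255) and (415,255). Image up is tool +x.

>>> {"op": "send_rows", "data": {"targets": [0.124,0.051,0.011,0,0,0.227,85,0.247,0.102,0.022,0,0,0.455,85,0.371,0.153,0.034,0,0,0.682,85]}}

```text
t: 0.57
eef_pos: [0.2632, 0.4996, 0.2208]
tool_rot: [0.0, 0.951, -0.309, 0.0]
force: [0.5, 0.1, 0.0]
finger_gap: 0.0849
grasp_force: 0.0
```

>>> {"op": "send_rows", "data": {"targets": [0.133,0.007,0.011,0,0,0.227,85,0.267,0.013,0.022,0,0,0.455,85,0.4,0.02,0.034,0,0,0.682,85]}}

```text
t: 0.95
eef_pos: [0.3571, 0.4243, 0.2107]
tool_rot: [0.0, 0.885, -0.466, -0.0]
force: [1.2, 1.2, 0.4]
finger_gap: 0.0848
grasp_force: 0.0
```

>>> {"op": "send_rows", "data": {"targets": [0.128,-0.038,0.011,0,0,0.227,85,0.256,-0.077,0.022,0,0,0.455,85,0.384,-0.115,0.034,0,0,0.682,85,0.384,-0.115,0.034,0,0,0.682,85]}}

```text
t: 1.45
eef_pos: [0.4514, 0.3483, 0.2]
tool_rot: [0.001, 0.792, -0.61, 0.0]
force: [-1.0, 0.9, 0.3]
finger_gap: 0.0852
grasp_force: 0.0
```

```bash
python3 - <<'E'
from h import *
f=grab('wrist');save(f,'w1.png');o=r.get_obs();print(o['t'],o['eef_pos'],o['q'])
h=cv2.cvtColor(f['img'],cv2.COLOR_RGB2HSV)
for n,lo,hi,z in(('yellow',(22,120,120),(32,255,255),.018),('orange',(8,190,140),(15,255,255),.052),('red',(0,170,110),(5,255,255),.03)):
    m=cv2.inRange(h,lo,hi); c=cv2.findContours(m,0,2)[0]
    for k in sorted(c,key=cv2.contourArea)[::-1][:2]:
        if cv2.contourArea(k)<60: continue
        b=cv2.boxPoints(cv2.minAreaRect(k)); print(n,cv2.contourArea(k),b.round(0).tolist()); print(plane(f,b,z)[:,:2].round(4).tolist())
E
```

```text
1.5 [0.45061233 0.34925736 0.20017743] [ 1.01114768e+00 -3.96172081e-02 -5.13714869e-02 -1.41385146e-04
 -1.55997245e+00 -7.49852929e-01]
orange 642.0 [[303.0, 193.0], [318.0, 193.0], [320.0, 242.0], [305.0, 242.0]]
[[0.4621, 0.3649], [0.448, 0.3605], [0.4319, 0.4129], [0.4467, 0.4176]]
red 248.5 [[240.0, 302.0], [244.0, 294.0], [274.0, 307.0], [271.0, 316.0]]
[[0.5034, 0.5288], [0.501, 0.5154], [0.4606, 0.5254], [0.4625, 0.5391]]
```

View pics/w1.png

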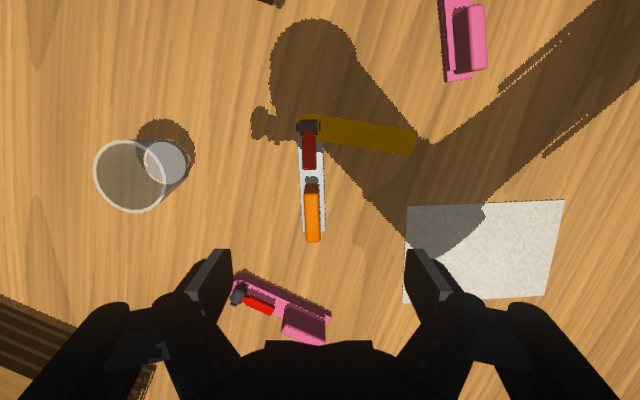

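```bash
python3 - <<'E'
from h import *
f=grab('wrist')
print('pivot',plane(f,[[308,127]],.03),'blade tip',plane(f,[[416,128],[411,155]],.018))
M=tool([.2874,-.9578,0],[0,0,-1])
plan([([.4507,.3775,.09],M),([.4507,.3775,.018],M)])
E
```

```text
pivot [[0.4734798  0.30288345 0.03      ]] blade tip [[0.36181877 0.27453408 0.018     ]
 [0.35704705 0.30343193 0.018     ]]
3 rows: [-0.088, -0.026, 0.368] [0.001, -0.0, -0.057]
2 rows: [0.0, 0.0, 0.24] [0.0, 0.0, 0.0]
```

The pivot (0.4735, 0.302) agrees across both estimates, and the blade is open about 80°. I'll go down and grip.

>>> {"op": "send_rows", "data": {"targets": [-0.03,-0.009,0.123,0,0,-0.02,60,-0.06,-0.018,0.245,0,0,-0.04,60,-0.088,-0.026,0.368,0,0,-0.057,60,-0.088,-0.026,0.368,0,0,-0.057,60]}}

```text
t: 2.05
eef_pos: [0.4486, 0.3772, 0.087]
tool_rot: [0.003, 0.803, -0.596, -0.0]
force: [0.6, -0.4, 0.4]
finger_gap: 0.06
grasp_force: 0.0
```

>>> {"op": "send_rows", "data": {"targets": [0,0,0.12,0,0,0,60,0,0,0.24,0,0,0,60,0,0,0.24,0,0,0,60]}}

```text
t: 2.42
eef_pos: [0.4497, 0.3769, 0.0175]
tool_rot: [0.002, 0.803, -0.597, 0.0]
force: [0.3, -0.1, 0.6]
finger_gap: 0.0601
grasp_force: 0.0
```

>>> {"op": "send_rows", "data": {"targets": [0,0,0,0,0,0,5,0,0,0,0,0,0,5,0,0,0,0,0,0,5,0,0,0,0,0,0,5,0,0,0,0,0,0,5], "force": 100}}

```text
t: 3.05
eef_pos: [0.4514, 0.3786, 0.0207]
tool_rot: [-0.002, 0.802, -0.597, 0.0]
force: [-1.5, -0.2, 6.5]
finger_gap: 0.0147
grasp_force: 98.9
```

>>> {"op": "send_rows", "data": {"targets": [0,0,-0.15,0,0,0,5,0,0,-0.3,0,0,0,5,0,0,-0.45,0,0,0,5,0,0,-0.6,0,0,0,5,0,0,-0.6,0,0,0,5]}}

```text
t: 3.68
eef_pos: [0.4518, 0.3787, 0.2028]
tool_rot: [-0.004, 0.802, -0.597, 0.0]
force: [-0.6, -0.3, -5.3]
finger_gap: 0.0145
grasp_force: 98.7
```

```bash
python3 - <<'E'
from h import *
M=tool([-.125,-.992,0],[0,0,-1])
plan([([.53,.09,.25],M)])
E
```

```text
4 rows: [0.498, 0.013, -0.081] [-0.005, 0.005, 0.417]
4 rows: [0.49, -0.09, -0.08] [-0.005, 0.005, 0.417]
```

>>> {"op": "send_rows", "data": {"targets": [0.125,0.003,-0.02,0,0,0.104,5,0.25,0.006,-0.04,0,0,0.208,5,0.374,0.01,-0.06,0,0,0.313,5,0.498,0.013,-0.081,-0.005,0.005,0.417,5]}}

```text
t: 4.18
eef_pos: [0.4893, 0.2321, 0.2206]
tool_rot: [0.003, 0.735, -0.678, -0.0]
force: [0.7, 0.1, -3.9]
finger_gap: 0.0146
grasp_force: 98.5
```

>>> {"op": "send_rows", "data": {"targets": [0.125,-0.022,-0.02,0,0,0.104,5,0.25,-0.045,-0.04,0,0,0.208,5,0.37,-0.068,-0.06,0,0,0.313,5,0.49,-0.09,-0.08,-0.005,0.005,0.417,5,0.49,-0.09,-0.08,-0.005,0.005,0.417,5]}}

```text
t: 4.8
eef_pos: [0.529, 0.0873, 0.2456]
tool_rot: [-0.004, -0.66, 0.751, -0.0]
force: [0.3, 1.0, -5.1]
finger_gap: 0.0144
grasp_force: 98.5
```

```bash
python3 - <<'E'
from h import *
f=grab('wrist');save(f,'w2.png');o=r.get_obs();print(o['t'],o['eef_pos'],o['tool_rot'])
E
```

```text
4.85 [0.52870662 0.08843084 0.24518637] [-4.52175490e-03 -6.60671539e-01  7.50661432e-01  2.92058506e-04]
```

View pics/w2.png

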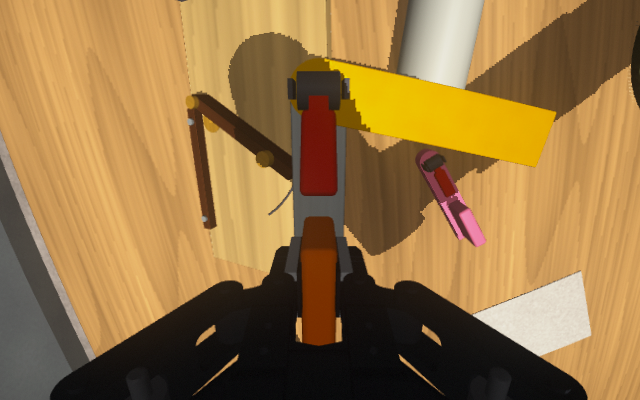

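The pattern's ledge runs from (192,105) to (208,228). Its wing runs from (200,97) to (290,172), partly hidden by the held bevel. I'll zoom in.

```bash
python3 - <<'E'
import cv2
a=cv2.imread('pics/w2.png')[85:240,175:305]
a=cv2.convertScaleAbs(a,alpha=2.0)
b=cv2.resize(a,None,fx=3.8,fy=3.8,interpolation=cv2.INTER_NEAREST);cv2.imwrite('pics/w2c.png',b);print(b.shape)
E
```

```text
(589, 494, 3)
```

View pics/w2c.png

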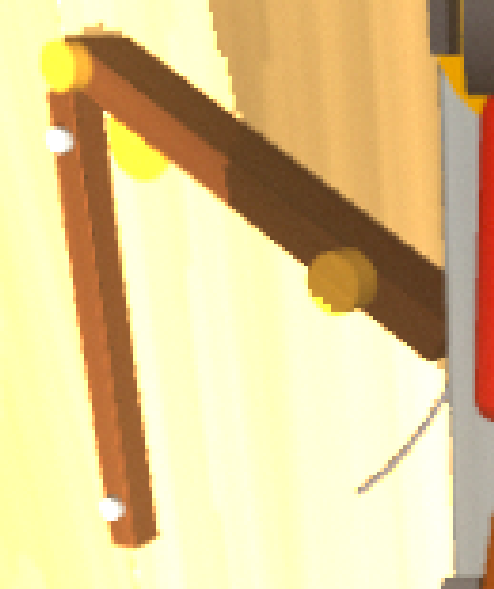

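```bash
cat > pat.py <<'E'
from h import *
def corner(f,led,wing,hw=.024):
    L=plane(f,led,.0254); d=(L[-1]-L[0])[:2]; d/=np.linalg.norm(d)       # -y axis of corner frame
    y=-np.r_[d,0]; up=np.cross(y,[0,0,1]); up*=-1 if up[0]>0 else 1       # horizontal, up-slope side
    s=np.radians(28); x=up*np.cos(s)+np.array([0,0,np.sin(s)]); n=np.cross(x,y)
    L0=L[0]+.014*x                                                       # a point on the y axis line (z=.032)
    W=plane(f,wing,n=n,p=L0+n*hw); c=np.c_[(W-L0)@x,(W-L0)@y]
    vx,vy,px,py=cv2.fitLine(c.astype(np.float32),cv2.DIST_HUBER,0,1e-4,1e-4).ravel()
    if vx<0: vx,vy=-vx,-vy
    nn=np.array([-vy,vx]); nn*=-1 if nn[1]>0 else 1                       # toward ledge (-y side)
    p=np.array([px,py])+.014*nn; yc=p[1]-p[0]*vy/vx
    O=L0+y*yc; return O,np.c_[x,y,n],np.degrees(np.arctan2(vx,-vy)),np.abs((c-[px,py])@[-vy,vx]).max()
E
python3 - <<'E'
from pat import *
f=grab('wrist');g=cv2.cvtColor(f['img'],cv2.COLOR_RGB2GRAY).astype(int)
led=[]
for v in range(122,222,5):
    row=g[v,185:225]; u=np.where(row<105)[0]; led.append((185+u.max()+1,v+.5))
wing=[]
for u in list(range(210,254,3))+list(range(277,288,3)):
    col=g[95:185,u]; w=np.where(col<75)[0]; wing.append((u+.5,95+w.max()+1))
print(led[::5],wing[::4]); lf=cv2.fitLine(np.array(led,np.float32),cv2.DIST_HUBER,0,.1,.1).ravel()
le=[(lf[2]+(v-lf[3])*lf[0]/lf[1],v) for v in(115,225)]
O,A,ang,res=corner(f,le,wing); print(O,A.round(3).tolist(),ang,res)
print('pivot px on hand?')
M=Rq(r.get_obs()['tool_rot']).as_matrix(); p=r.get_obs()['eef_pos']
# bevel points in the hand: stock underside plane ~21 mm past TCP
for z in(.012,.021): # blade top 18 above underside
    q=plane(f,[[330,58],[556,112],[536,166],[344,125]],n=M[:,2],p=p+M[:,2]*(z-.018)); print(((q-p)@M*1000).round(1).tolist())
q=plane(f,[[303,217],[333,217]],n=M[:,2],p=p+M[:,2]*(.021-.052));print('grip front top',((q-p)@M*1000).round(1).tolist())
E
```

```text
[(np.int64(225), 122.5), (np.int64(206), 147.5), (np.int64(209), 172.5), (np.int64(212), 197.5)] [(210.5, np.int64(119)), (222.5, np.int64(128)), (234.5, np.int64(137)), (246.5, np.int64(147)), (280.5, np.int64(174))]
[0.64382322 0.01398431 0.0319726 ] [[-0.879, -0.098, 0.467], [0.087, -0.995, -0.046], [0.469, -0.0, 0.883]] 58.609024 0.0005852309112743099
pivot px on hand?
[[93.7, 5.5, -6.0], [72.7, 109.3, -6.0], [47.5, 104.7, -6.0], [65.8, 12.1, -6.0]]
[[94.9, 5.9, 3.0], [72.6, 116.4, 3.0], [45.7, 111.6, 3.0], [65.2, 12.8, 3.0]]
grip front top [[31.5, -5.6, -31.0], [31.5, 6.5, -31.0]]
```

```bash
cat >> pat.py <<'E'
import json
def tcp(O,A,p,h=(0,-.080,.0205)): return np.array(O)+A@(np.array(p)/1000+np.array(h))
def TM(A): return np.c_[A[:,1],A[:,0],-A[:,2]]
def ld(n): d=json.load(open(n+'.json')); return np.array(d['O']),np.array(d['A'])
E
python3 - <<'E'
from pat import *
f=grab('wrist');g=cv2.cvtColor(f['img'],cv2.COLOR_RGB2GRAY).astype(int)
led=[]
for v in range(132,222,4):
    row=g[v,190:222]; u=np.where(row<105)[0]; led.append((190+u.max()+1,v+.5))
print(led[::3])
wing=[]
for u in list(range(212,254,3))+list(range(277,288,3)):
    w=np.where(g[95:185,u]<75)[0]; wing.append((u+.5,95+w.max()+1))
lf=cv2.fitLine(np.array(led,np.float32),cv2.DIST_HUBER,0,.1,.1).ravel()
le=[(lf[2]+(v-lf[3])*lf[0]/lf[1],v) for v in(115,225)]
O,A,ang,res=corner(f,le,wing); print(O,A.round(3).tolist(),ang,res)
top=plane(f,[[195.7,111],[211.3,226]],.036); print('ledge top edge in corner frame',((top-O)@A*1000).round(1).tolist())
json.dump(dict(O=O.tolist(),A=A.tolist(),ang=float(ang)),open('pattern.json','w'))
plan([(tcp(O,A,(6,-60,50)),TM(A)),(tcp(O,A,(6,-60,6)),TM(A))])
E
```

```text
[(np.int64(204), 132.5), (np.int64(205), 144.5), (np.int64(206), 156.5), (np.int64(208), 168.5), (np.int64(210), 180.5), (np.int64(211), 192.5), (np.int64(213), 204.5), (np.int64(214), 216.5)]
[0.64383703 0.01398479 0.0319726 ] [[-0.878, -0.101, 0.467], [0.089, -0.995, -0.047], [0.469, -0.0, 0.883]] 58.7057 0.0005743354736604401
ledge top edge in corner frame [[-10.6, 8.0, 10.2], [-10.3, -133.8, 10.0]]
3 rows: [-0.135, -0.249, 0.245] [-0.482, -0.0, -0.025]
3 rows: [-0.131, -0.302, 0.178] [-0.482, -0.0, -0.025]
1 rows: [-0.0, 0.0, 0.147] [0.0, 0.0, 0.0]
```

>>> {"op": "send_rows", "data": {"targets": [-0.045,-0.083,0.08,-0.16,0,-0.008,5,-0.09,-0.166,0.163,-0.32,0,-0.017,5,-0.135,-0.249,0.245,-0.482,0,-0.025,5]}}

```text
t: 5.32
eef_pos: [0.6083, 0.1213, 0.1716]
tool_rot: [-0.084, -0.662, 0.74, 0.091]
force: [0.9, 0.5, -3.1]
finger_gap: 0.0145
grasp_force: 99.1
```

>>> {"op": "send_rows", "data": {"targets": [-0.044,-0.1,0.06,-0.16,0,-0.008,5,-0.088,-0.2,0.12,-0.32,0,-0.017,5,-0.131,-0.302,0.178,-0.482,0,-0.025,5,-0.131,-0.302,0.178,-0.482,0,-0.025,5]}}

```text
t: 5.82
eef_pos: [0.685, 0.1514, 0.0813]
tool_rot: [-0.171, -0.648, 0.719, 0.184]
force: [-1.4, 0.8, -8.6]
finger_gap: 0.0143
grasp_force: 99.0
```

```bash
python3 - <<'E'
from pat import *
O,A=ld('pattern'); o=r.get_obs(); M=Rq(o['tool_rot']).as_matrix()
print('bevel in corner',(A.T@(o['eef_pos']-O)*1000-[0,-80,20.5]).round(1),(R.from_matrix(TM(A).T@M)).as_rotvec(degrees=True).round(2),o['q'],(A.T@np.array(o['force'])).round(1))
f=grab('wrist');save(f,'w3.png')
plan([(tcp(O,A,(6,-60,6)),TM(A))])
E
```

```text
bevel in corner [ -0.8 -60.9  35.7] [-1.13  0.35  0.19] [ 0.38095112  0.81503904  0.82268161 -0.24787662 -2.02740015 -0.54245616] [-2.7 -0.6 -8.3]
1 rows: [0.001, 0.012, 0.12] [0.022, -0.01, -0.004]
```

View pics/w3.png

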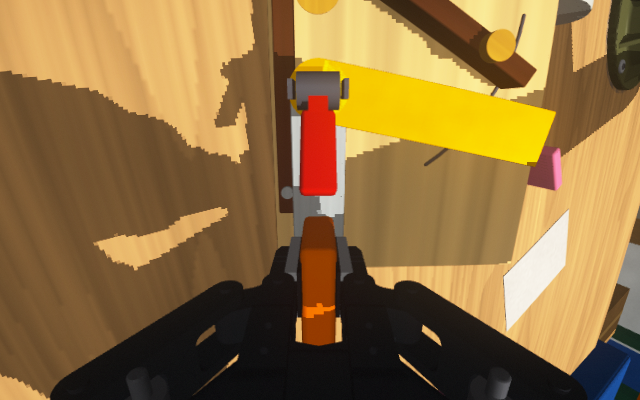

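The held bevel is parallel to the ledge (ledge edge near x=293). The wing is at upper right, (380,10) to (530,80), clear of the blade. I'll lower slowly.

>>> {"op": "send_rows", "data": {"targets": [0,0.012,0.03,0.01,0,0,5,0,0.012,0.06,0.02,-0.01,0,5,0,0.012,0.09,0.02,-0.01,0,5,0,0.012,0.105,0.02,-0.01,0,5,0,0.012,0.105,0.02,-0.01,0,5]}}

```text
t: 6.5
eef_pos: [0.6687, 0.1519, 0.0734]
tool_rot: [-0.156, -0.651, 0.721, 0.176]
force: [0.0, 0.4, -4.6]
finger_gap: 0.0142
grasp_force: 99.3
```

```bash
cat > st.py <<'E'
import sys
from pat import *
def st(n,hx=-80,hz=20.5):
    O,A=ld(n); o=r.get_obs(); M=Rq(o['tool_rot']).as_matrix()
    print(round(o['t'],2),'bevel in corner',(A.T@(o['eef_pos']-O)*1000-[0,hx,hz]).round(1),'rot err tool deg',R.from_matrix(TM(A).T@M).as_rotvec(degrees=True).round(2),'F corner axes',(A.T@np.array(o['force'])).round(1),'Ttool',(M.T@np.array(o['torque'])).round(2))
if __name__=='__main__': st(sys.argv[1])
E
python3 st.py pattern
```

```text
6.5 bevel in corner [  9.9 -59.7  21.2] rot err tool deg [ 0.77 -0.3  -0.01] F corner axes [-2.1 -0.4 -4. ] Ttool [ 2.   -0.07 -0.05]
```

>>> {"op": "send_rows", "data": {"targets": [0,-0.008,0.025,-0.02,0.01,0,5,0,-0.008,0.05,-0.027,0.01,0,5,0,-0.008,0.05,-0.027,0.01,0,5]}}

```text
t: 6.88
eef_pos: [0.6636, 0.1522, 0.0568]
tool_rot: [-0.164, -0.65, 0.72, 0.18]
force: [-0.0, 0.2, -4.6]
finger_gap: 0.0147
grasp_force: 99.2
```

```bash
python3 st.py pattern
```

```text
6.88 bevel in corner [  6.6 -59.5   4.1] rot err tool deg [-0.18  0.03  0.04] F corner axes [-2.1 -0.1 -4.1] Ttool [ 2.   -0.11 -0.08]
```

Good. Next I'll lower onto the board, then move down-slope to the ledge.

>>> {"op": "send_rows", "data": {"targets": [0,0,0.007,0,0,0,5,0,0,0.014,0,0,0,5,0,0,0.018,0,0,0,5,0,0,0.018,0,0,0,5]}}

```text
t: 7.38
eef_pos: [0.6617, 0.1525, 0.0538]
tool_rot: [-0.162, -0.65, 0.72, 0.18]
force: [-0.6, 0.1, -3.6]
finger_gap: 0.0143
grasp_force: 99.6
```

```bash
python3 st.py pattern
```

```text
7.38 bevel in corner [  6.8 -59.7   0.5] rot err tool deg [-0.03 -0.02  0.02] F corner axes [-1.1 -0.  -3.5] Ttool [ 2.02 -0.05 -0.08]
```

>>> {"op": "send_rows", "data": {"targets": [0,-0.01,0,0,0,0,5,0,-0.02,0,0,0,0,5,0,-0.028,0,0,0,0,5,0,-0.028,0,0,0,0,5]}}

```text
t: 7.88
eef_pos: [0.668, 0.1519, 0.0504]
tool_rot: [-0.164, -0.65, 0.719, 0.181]
force: [-7.3, -0.3, -0.0]
finger_gap: 0.0146
grasp_force: 99.6
```

```bash
python3 st.py pattern
```

```text
7.88 bevel in corner [ -0.3 -59.6   0.5] rot err tool deg [-0.23  0.05  0.  ] F corner axes [ 6.3  1.  -3.4] Ttool [-0.84 -0.36  0.19]
```

Contact with the ledge is at x≈-0.3 mm and with the board at z≈0.5 mm, so the measurement is good. Next I'll slide toward the corner.

>>> {"op": "send_rows", "data": {"targets": [0.04,0.002,0.001,0,0,0,5,0.08,0.002,0.001,0,0,0,5,0.12,0.002,0.001,0,0,0,5,0.16,0.002,0.001,0,0,0,5,0.16,0.002,0.001,0,0,0,5]}}

```text
t: 8.5
eef_pos: [0.6631, 0.1041, 0.0505]
tool_rot: [-0.163, -0.65, 0.72, 0.18]
force: [-4.8, 1.7, 0.7]
finger_gap: 0.0147
grasp_force: 99.5
```

```bash
python3 st.py pattern
```

```text
8.5 bevel in corner [ -0.2 -11.6   0.6] rot err tool deg [-0.11 -0.03  0.01] F corner axes [ 4.7 -1.2 -1.7] Ttool [-0.14 -0.48  0.12]
```

>>> {"op": "send_rows", "data": {"targets": [0.008,0,0,0,0,0,5,0.016,0,0,0,0,0,5,0.024,0,0,0,0,0,5,0.03,0,0,0,0,0,5,0.03,0,0,0,0,0,5]}}

```text
t: 9.12
eef_pos: [0.6623, 0.0972, 0.0504]
tool_rot: [-0.162, -0.651, 0.719, 0.181]
force: [-3.4, 7.5, 1.0]
finger_gap: 0.0144
grasp_force: 99.7
```

```bash
python3 st.py pattern
```

```text
9.12 bevel in corner [-0.2 -4.7  0.5] rot err tool deg [-0.07 -0.09 -0.1 ] F corner axes [ 4.1 -7.2 -1.1] Ttool [-0.46 -2.25  0.29]
```

>>> {"op": "send_rows", "data": {"targets": [0.003,0,0,0,0,0,5,0.006,0,0,0,0,0,5,0.006,0,0,0,0,0,5]}}

```text
t: 9.5
eef_pos: [0.6622, 0.0956, 0.0504]
tool_rot: [-0.162, -0.651, 0.719, 0.181]
force: [-4.9, 7.8, 2.0]
finger_gap: 0.0147
grasp_force: 99.7
```

```bash
python3 st.py pattern
```

```text
9.5 bevel in corner [-0.2 -3.1  0.5] rot err tool deg [-0.07 -0.09 -0.12] F corner axes [ 5.9 -7.3 -0.9] Ttool [-0.47 -2.43  0.37]
```

```bash
python3 - <<'E'
from pat import *
f=grab('wrist'); a=f['img'][20:260,270:590]; cv2.imwrite('pics/w4.png',cv2.cvtColor(cv2.resize(cv2.convertScaleAbs(a,alpha=1.3),None,fx=2.5,fy=2.5,interpolation=cv2.INTER_CUBIC),cv2.COLOR_RGB2BGR))
E
```

View pics/w4.png

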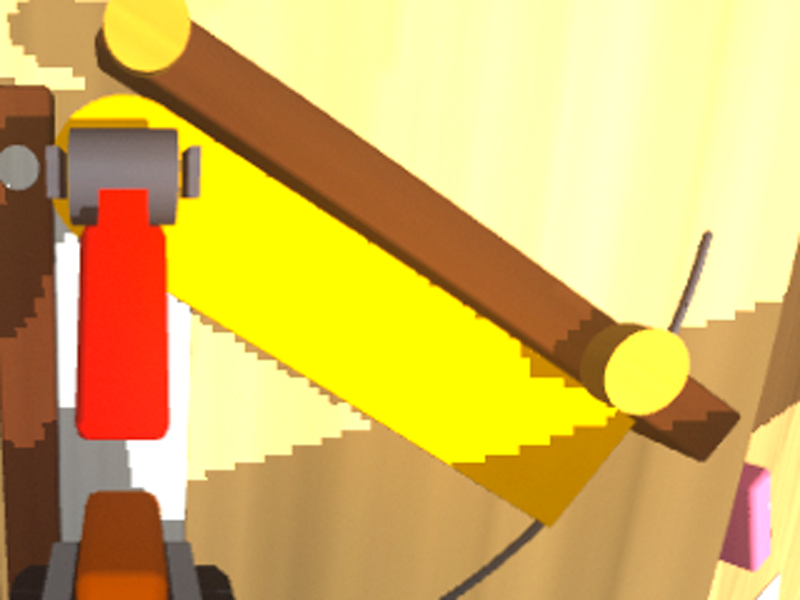

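Blade lies close along the wing, from (200,130) to (630,420) in the crop. I'll measure blade and wing angles and the pivot gap.

```bash
cat > ang.py <<'E'
from pat import *
def fitcols(m,us,lo=True):
    p=[]
    for u in us:
        w=np.where(m[:,u])[0]
        if len(w): p.append((u+.5,(w.max()+1) if lo else w.min()))
    p=np.array(p,np.float32); a=cv2.fitLine(p,cv2.DIST_HUBER,0,.1,.1).ravel()
    return [(u,a[3]+(u-a[2])*a[1]/a[0]) for u in(us[0],us[-1])]
def rep(O,A,f,px,h):
    q=(plane(f,px,n=A[:,2],p=O+A[:,2]*h)-O)@A*1000; d=q[1]-q[0]
    a=np.degrees(np.arctan2(d[0],-d[1])); n=np.array([np.cos(np.radians(a)),np.sin(np.radians(a))]) # +: away from ledge
    return round(float(a),2),'offset from corner line',round(float(q[0,:2]@n),1)
E
python3 - <<'E'
from ang import *
O,A=ld('pattern'); f=grab('wrist'); h=cv2.cvtColor(f['img'],cv2.COLOR_RGB2HSV)
m=cv2.inRange(h,(22,200,100),(32,255,255)); m[:60]=0; m[:,:335]=0; m[:,525:]=0
m=cv2.morphologyEx(m,cv2.MORPH_OPEN,np.ones((5,5)))
us=list(range(355,480,4))
lo=fitcols(m,us); up=fitcols(m,us,False); print(lo,up)
print('blade low edge',rep(O,A,f,lo,.0185),'up',rep(O,A,f,up,.0185))
# wing near edge top (crop px of lower boundary)
E
```

```text
[(355, np.float32(148.63507)), (479, np.float32(221.27728))] [(355, np.float32(75.009384)), (479, np.float32(157.97115))]
blade low edge (60.66, 'offset from corner line', -16.8) up (59.16, 'offset from corner line', 12.2)
```

Consistent: the blade is at 60.7° against the wing's 58.7°, with the pivot about 3 mm short. I'll push on.

>>> {"op": "send_rows", "data": {"targets": [0.003,0,0,0,0,0,5,0.006,0,0,0,0,0,5,0.006,0,0,0,0,0,5]}}

```text
t: 9.98
eef_pos: [0.662, 0.0939, 0.0504]
tool_rot: [-0.162, -0.651, 0.719, 0.181]
force: [-4.7, 7.6, 1.8]
finger_gap: 0.0144
grasp_force: 99.7
```

```bash
python3 st.py pattern
```

```text
9.97 bevel in corner [-0.2 -1.3  0.5] rot err tool deg [-0.07 -0.1  -0.12] F corner axes [ 5.7 -7.1 -1. ] Ttool [-0.49 -2.53  0.36]
```

>>> {"op": "send_rows", "data": {"targets": [0.002,0,0,0,0,0,5,0.003,0,0,0,0,0,5,0.003,0,0,0,0,0,5]}}

```text
t: 10.35
eef_pos: [0.662, 0.0939, 0.0504]
tool_rot: [-0.161, -0.651, 0.719, 0.181]
force: [-4.4, 10.9, 1.2]
finger_gap: 0.0147
grasp_force: 99.8
```

```bash
python3 st.py pattern
```

```text
10.35 bevel in corner [-0.2 -1.3  0.5] rot err tool deg [-0.04 -0.14 -0.17] F corner axes [  5.4 -10.4  -1.5] Ttool [-0.62 -3.35  0.42]
```

It has reached a hard stop at y=-1.3. I'll verify the blade.

```bash
cat > bl.py <<'E'
from ang import *
import sys
def bl(n,us=None,f=None):
    O,A=ld(n); f=f or grab('wrist'); h=cv2.cvtColor(f['img'],cv2.COLOR_RGB2HSV)
    m=cv2.inRange(h,(22,200,100),(32,255,255)); m[:60]=0; m[:,:335]=0; m[:,525:]=0
    m=cv2.morphologyEx(m,cv2.MORPH_OPEN,np.ones((5,5))); us=us or list(range(355,480,4))
    lo=fitcols(m,us); up=fitcols(m,us,False)
    print('blade low edge',rep(O,A,f,lo,.0185),'up',rep(O,A,f,up,.0185)); return f
if __name__=='__main__': bl(sys.argv[1])
E
python3 bl.py pattern; python3 - <<'E'
from ang import *
O,A=ld('pattern'); f=grab('wrist'); g=cv2.cvtColor(f['img'],cv2.COLOR_RGB2GRAY); h=cv2.cvtColor(f['img'],cv2.COLOR_RGB2HSV)
# wing upper (outer top) edge: brown mask topmost
m=((g<95)&(h[...,0]<16)); m[:,:345]=0; m[130:]=0
us=list(range(355,480,4)); up=fitcols(m,us,False); print(up,'wing outer top edge',rep(O,A,f,up,.024))
E
```

```text
blade low edge (59.91, 'offset from corner line', -15.3) up (58.87, 'offset from corner line', 13.2)
[(355, np.float32(37.988525)), (479, np.float32(126.005226))] wing outer top edge (58.47, 'offset from corner line', 25.5)
```

Blade's wing-side edge is at 58.9° and the wing at 58.5–58.7°: flush. I'll ease the push, let go, and retreat to lever-press height.

>>> {"op": "send_rows", "data": {"targets": [-0.002,0.001,0,0,0,0,5,-0.002,0.001,0,0,0,0,5]}}

```text
t: 10.7
eef_pos: [0.662, 0.0939, 0.0504]
tool_rot: [-0.161, -0.651, 0.719, 0.18]
force: [-3.0, 7.4, 1.1]
finger_gap: 0.0147
grasp_force: 99.7
```

>>> {"op": "send_rows", "data": {"targets": [0,0,0,0,0,0,22,0,0,0,0,0,0,30,0,0,0,0,0,0,36,0,0,0,0,0,0,36]}}

```text
t: 11.2
eef_pos: [0.6621, 0.091, 0.0499]
tool_rot: [-0.162, -0.65, 0.72, 0.18]
force: [1.0, -0.2, -0.1]
finger_gap: 0.0359
grasp_force: 0.0
```

```bash
python3 st.py pattern; python3 bl.py pattern; python3 - <<'E'
from pat import *
O,A=ld('pattern')
# closed fingers over y=-30: TCP at bevel (0,-31,*) with bevel at y=-1.3
plan([(tcp(O,A,(0,-1.3,0),(0,-.080,.10)),TM(A)),(tcp(O,A,(0,-1.3,0),(0,-.031,.10)),TM(A))])
E
```

```text
11.2 bevel in corner [-0.8  1.6  0.2] rot err tool deg [-0.03 -0.01  0.04] F corner axes [-1.   0.1  0.4] Ttool [ 1.35  0.   -0.  ]
blade low edge (60.57, 'offset from corner line', -15.8) up (58.95, 'offset from corner line', 12.9)
2 rows: [-0.009, 0.003, -0.264] [0.001, 0.0, -0.001]
2 rows: [0.163, 0.0, 0.0] [0.0, 0.0, 0.0]
```

>>> {"op": "send_rows", "data": {"targets": [-0.005,0.003,-0.13,0,0,0,36,-0.009,0.003,-0.264,0,0,0,36,-0.009,0.003,-0.264,0,0,0,36,-0.009,0.003,-0.264,0,0,0,36]}}

```text
t: 11.75
eef_pos: [0.6984, 0.0904, 0.1194]
tool_rot: [-0.163, -0.65, 0.72, 0.18]
force: [0.1, 0.1, -0.8]
finger_gap: 0.0359
grasp_force: 0.0
```

```bash
python3 st.py pattern; python3 - <<'E'
from pat import *
f=grab('wrist'); cv2.imwrite('pics/w5.png',cv2.cvtColor(cv2.resize(f['img'][30:270,260:580],None,fx=2.5,fy=2.5,interpolation=cv2.INTER_CUBIC),cv2.COLOR_RGB2BGR))
E
```

```text
11.75 bevel in corner [-0.1 -1.5 78.5] rot err tool deg [-0.09 -0.03  0.02] F corner axes [-0.5 -0.1 -0.6] Ttool [ 1.32  0.05 -0.  ]
```

View pics/w5.png

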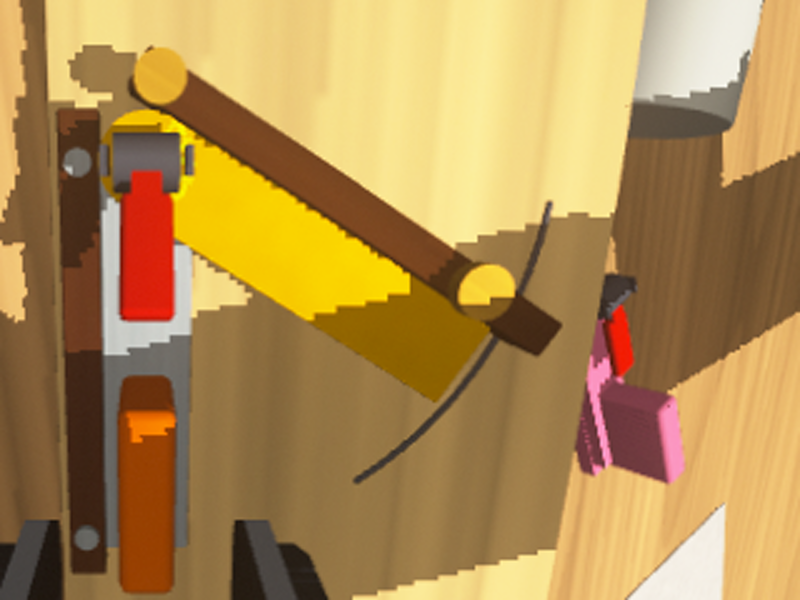

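Stock lies flush on the ledge, the blade lies along the wing and the lever is up, with no visible gap. I'll recheck the angles here before locking.

```bash
python3 - <<'E'
from ang import *
O,A=ld('pattern'); f=grab('wrist'); h=cv2.cvtColor(f['img'],cv2.COLOR_RGB2HSV); g=cv2.cvtColor(f['img'],cv2.COLOR_RGB2GRAY)
m=cv2.inRange(h,(21,215,70),(33,255,255)); m[:60]=0; m[:,:320]=0
m=cv2.morphologyEx(m,cv2.MORPH_OPEN,np.ones((3,3)))
lo=fitcols(m,list(range(340,432,3))); up=fitcols(m,list(range(345,438,3)),False); print(lo,up)
print('blade low',rep(O,A,f,lo,.018),'up',rep(O,A,f,up,.018))
b=((g<85)&(h[...,0]<16)&(h[...,2]>30)); b[:,:338]=0; b[150:]=0
o=fitcols(b,list(range(345,430,3)),False); print('wing outer',rep(O,A,f,o,.024))
E
```

```text
[(340, np.float32(131.887)), (430, np.float32(188.16357))] [(345, np.float32(87.859535)), (435, np.float32(147.59077))]
blade low (58.95, 'offset from corner line', -14.5) up (58.57, 'offset from corner line', 13.4)
wing outer (58.88, 'offset from corner line', 24.9)
```

Angles agree within about 0.3°. Next I'll close the fingers over the lever.

>>> {"op": "send_rows", "data": {"targets": [0.08,0,0,0,0,0,0,0.163,0,0,0,0,0,0,0.163,0,0,0,0,0,0,0.163,0,0,0,0,0,0,0.163,0,0,0,0,0,0], "force": 40}}

```text
t: 12.48
eef_pos: [0.6936, 0.0419, 0.1201]
tool_rot: [-0.162, -0.651, 0.72, 0.18]
force: [0.3, -0.3, -0.5]
finger_gap: -0.0003
grasp_force: 0.0
```

```bash
python3 -c "
from st import *; st('pattern',0,0)"
```

```text
12.47 bevel in corner [  0.2 -32.8  99.7] rot err tool deg [-0.04 -0.01 -0.  ] F corner axes [-0.6  0.3 -0.3] Ttool [ 1.3  -0.02  0.05]
```

>>> {"op": "send_rows", "data": {"targets": [0.003,0,0.05,0,0,0,0,0.003,0,0.1,0,0,0,0,0.003,0,0.15,0,0,0,0,0.003,0,0.19,0,0,0,0,0.003,0,0.2,0,0,0,0]}}

```text
t: 13.1
eef_pos: [0.665, 0.0443, 0.0667]
tool_rot: [-0.163, -0.651, 0.72, 0.18]
force: [0.9, 0.1, 0.5]
finger_gap: -0.0001
grasp_force: 0.4
```

>>> {"op": "send_rows", "data": {"targets": [0,0,0.01,0,0,0,0,0,0,0.018,0,0,0,0,0,0,0.024,0,0,0,0,0,0,0.024,0,0,0,0]}}

```text
t: 13.6
eef_pos: [0.6621, 0.0439, 0.061]
tool_rot: [-0.162, -0.65, 0.72, 0.18]
force: [2.3, -0.0, 2.2]
finger_gap: 0.0002
grasp_force: 0.9
```

```bash
python3 -c "
from st import *; st('pattern',0,0)"
```

```text
13.6 bevel in corner [  0.2 -31.6  32.7] rot err tool deg [-0.03 -0.01  0.02] F corner axes [-1.  -0.2  3. ] Ttool [ 1.3  -0.29 -0.  ]
```

>>> {"op": "send_rows", "data": {"targets": [0,0,0.004,0,0,0,0,0,0,0.007,0,0,0,0,0,0,0.007,0,0,0,0]}}

```text
t: 13.98
eef_pos: [0.6621, 0.0439, 0.0608]
tool_rot: [-0.161, -0.651, 0.72, 0.179]
force: [3.1, 0.3, 6.1]
finger_gap: -0.0002
grasp_force: 3.5
```

```bash
python3 -c "
from st import *; st('pattern',0,0)"
```

```text
13.97 bevel in corner [  0.2 -31.6  32.6] rot err tool deg [ 0.16 -0.02  0.01] F corner axes [ 0.2 -0.6  6.8] Ttool [ 1.13 -0.41  0.03]
```

Locked: a solid stop at 32.6 mm under 7 N. I'll rise, go back over the grip and regrasp.

>>> {"op": "send_rows", "data": {"targets": [0,0,-0.1,0,0,0,0,0,0,-0.23,0,0,0,0,-0.08,0,-0.235,0,0,0,36,-0.165,0,-0.235,0,0,0,36,-0.165,0,-0.235,0,0,0,36]}}

```text
t: 14.6
eef_pos: [0.6983, 0.0933, 0.1193]
tool_rot: [-0.164, -0.651, 0.719, 0.181]
force: [0.5, -0.6, 0.5]
finger_gap: 0.0361
grasp_force: 0.0
```

>>> {"op": "send_rows", "data": {"targets": [0,0,0,0,0,0,36,0,0,0,0,0,0,36]}}

```text
t: 14.85
eef_pos: [0.6988, 0.0897, 0.1208]
tool_rot: [-0.163, -0.65, 0.72, 0.18]
force: [0.2, -0.7, -0.1]
finger_gap: 0.0357
grasp_force: 0.0
```

```bash
python3 st.py pattern; python3 - <<'E'
from ang import *
O,A=ld('pattern'); f=grab('wrist'); h=cv2.cvtColor(f['img'],cv2.COLOR_RGB2HSV)
m=cv2.inRange(h,(21,215,70),(33,255,255)); m[:60]=0; m[:,:320]=0
m=cv2.morphologyEx(m,cv2.MORPH_OPEN,np.ones((3,3)))
lo=fitcols(m,list(range(340,432,3))); up=fitcols(m,list(range(345,438,3)),False)
print('blade low',rep(O,A,f,lo,.018),'up',rep(O,A,f,up,.018))
k=cv2.inRange(h,(0,190,120),(5,255,255)); ys,xs=np.where(k[60:220,290:345]); print('lever rows',ys.min()+60,ys.max()+60,xs.min()+290,xs.max()+290)
print('expected flat lever end px',proj(f,O+A@np.array([0,-.0493,.033])),'up',proj(f,O+A@np.array([0,-.029,.068])))
plan([(tcp(O,A,(-.2,-1.3,0)),TM(A))])
E
```

```text
14.85 bevel in corner [ 0.1 -0.9 80.1] rot err tool deg [-0.08  0.    0.05] F corner axes [-0.3  0.7  0.1] Ttool [1.29 0.01 0.02]
blade low (59.05, 'offset from corner line', -14.7) up (58.42, 'offset from corner line', 13.7)
lever rows 105 164 309 327
expected flat lever end px [[316.62872457 165.80798892]] up [[316.35461753 143.65663531]]
2 rows: [-0.002, -0.002, 0.268] [0.002, 0.0, -0.002]
```

Lever end is at row 164, as predicted for flat, and the blade is unchanged. I'll descend and grip.

>>> {"op": "send_rows", "data": {"targets": [0,-0.002,0.1,0,0,0,36,-0.002,-0.002,0.2,0,0,0,36,-0.002,-0.002,0.262,0,0,0,36,-0.002,-0.002,0.262,0,0,0,36]}}

```text
t: 15.4
eef_pos: [0.6618, 0.0938, 0.0504]
tool_rot: [-0.164, -0.65, 0.72, 0.181]
force: [-0.8, -0.1, -0.0]
finger_gap: 0.0362
grasp_force: 0.0
```

>>> {"op": "send_rows", "data": {"targets": [0,0,0,0,0,0,5,0,0,0,0,0,0,5,0,0,0,0,0,0,5,0,0,0,0,0,0,5], "force": 100}}

```text
t: 15.9
eef_pos: [0.6635, 0.0939, 0.0532]
tool_rot: [-0.162, -0.651, 0.72, 0.179]
force: [-1.4, -0.9, 6.3]
finger_gap: 0.0144
grasp_force: 99.0
```

```bash
python3 st.py pattern
```

```text
15.9 bevel in corner [-0.1 -1.5  3.6] rot err tool deg [ 0.06 -0.01  0.02] F corner axes [4.1 1.  4.9] Ttool [0.01 0.12 0.1 ]
```

```bash
python3 - <<'E'
from pat import *
O,A=ld('pattern'); h=(0,-.0802,.0236)
M=tool(np.r_[A[:2,1],0],[0,0,-1])
plan([(tcp(O,A,(2,-3,60),h),TM(A)),(tcp(O,A,(20,-20,120),h),TM(A)),([.485,-.165,.27],M)])
E
```

```text
2 rows: [-0.006, 0.007, -0.198] [-0.002, 0.0, -0.001]
2 rows: [-0.057, 0.06, -0.2] [0.0, 0.0, 0.0]
3 rows: [0.327, 0.239, -0.001] [0.326, 0.0, 0.0]
3 rows: [0.327, 0.236, -0.04] [0.326, 0.0, -0.0]
3 rows: [0.327, 0.226, -0.077] [0.326, -0.0, -0.0]
```

>>> {"op": "send_rows", "data": {"targets": [-0.003,0.006,-0.05,0,0,0,5,-0.006,0.007,-0.12,0,0,0,5,-0.006,0.007,-0.198,0,0,0,5,-0.03,0.03,-0.3,0,0,0,5,-0.063,0.067,-0.398,0,0,0,5]}}

```text
t: 16.52
eef_pos: [0.7035, 0.1093, 0.1652]
tool_rot: [-0.163, -0.65, 0.72, 0.18]
force: [1.3, 0.2, -4.4]
finger_gap: 0.0143
grasp_force: 97.9
```

>>> {"op": "send_rows", "data": {"targets": [0.109,0.08,0,0.109,0,0,5,0.218,0.16,0,0.217,0,0,5,0.327,0.239,0,0.326,0,0,5]}}

```text
t: 16.9
eef_pos: [0.6298, 0.0174, 0.1988]
tool_rot: [-0.108, -0.662, 0.732, 0.12]
force: [0.1, 0.3, -3.9]
finger_gap: 0.0143
grasp_force: 98.3
```

>>> {"op": "send_rows", "data": {"targets": [0.109,0.079,-0.013,0.109,0,0,5,0.218,0.158,-0.026,0.217,0,0,5,0.327,0.236,-0.04,0.326,0,0,5]}}

```text
t: 17.27
eef_pos: [0.5566, -0.0738, 0.2336]
tool_rot: [-0.054, -0.668, 0.74, 0.06]
force: [0.1, -1.0, -2.4]
finger_gap: 0.0146
grasp_force: 98.3
```

>>> {"op": "send_rows", "data": {"targets": [0.109,0.075,-0.025,0.109,0,0,5,0.218,0.15,-0.05,0.217,0,0,5,0.327,0.226,-0.077,0.326,0,0,5,0.327,0.226,-0.077,0.326,0,0,5,0.327,0.226,-0.077,0.326,0,0,5]}}

```text
t: 17.9
eef_pos: [0.4845, -0.164, 0.2672]
tool_rot: [0.0, -0.67, 0.742, 0.001]
force: [0.1, 0.6, -4.6]
finger_gap: 0.0145
grasp_force: 98.8
```

```bash
python3 - <<'E'
from h import *
f=grab('wrist'); o=r.get_obs(); print(o['t'],o['eef_pos'],o['force'])
cv2.imwrite('pics/w6.png',cv2.cvtColor(cv2.resize(cv2.convertScaleAbs(f['img'][40:280,100:420],alpha=1.3),None,fx=2.5,fy=2.5,interpolation=cv2.INTER_NEAREST),cv2.COLOR_RGB2BGR))
np.save('w6.npy',f,allow_pickle=True)
E
```

```text
17.95 [ 0.48472415 -0.16379022  0.26681337] [ 0.62278356 -0.07884296 -5.30252893]
```

View pics/w6.png

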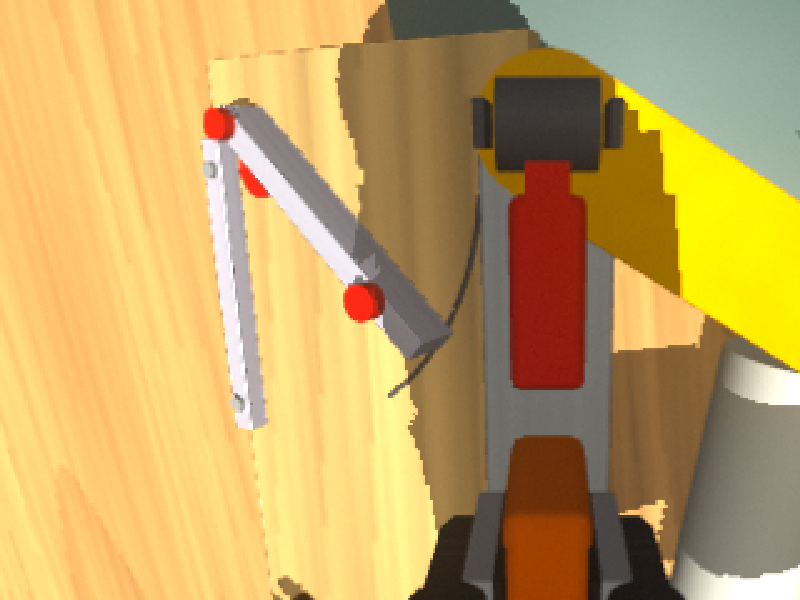

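Guide: ledge runs from (192,100) to (206,210) in full-frame pixels; the arm runs from (192,95) to (270,180), at about 47°. The lever on the held bevel is flat.

```bash
python3 - <<'E'
from ang import *
f=np.load('w6.npy',allow_pickle=True).item(); s=cv2.cvtColor(f['img'],cv2.COLOR_RGB2HSV)[...,1].astype(int)
print(s[160,185:215].tolist())
led=[]
for v in range(125,200,4):
    u=np.where(s[v,185:212]<60)[0]
    if len(u): led.append((185+u.max()+1,v+.5))
print(led[::3])
wing=[]
for u in list(range(203,234,3))+list(range(256,262,2)):
    w=np.where(s[80:200,u]<60)[0]
    if len(w): wing.append((u+.5,80+w.max()+1))
print(wing)
lf=cv2.fitLine(np.array(led,np.float32),cv2.DIST_HUBER,0,.1,.1).ravel()
le=[(lf[2]+(v-lf[3])*lf[0]/lf[1],v) for v in(105,208)]
O,A,ang,res=corner(f,le,wing); print(O,A.round(4).tolist(),ang,res)
Op,Ap=ld('pattern'); print('guide in pattern frame',(Ap.T@(O-Op)*1000).round(1), Ap.round(4)[:,1])
# ledge end at y=-135
print('ledge end mm',((plane(f,[[206.8,210.5]],.0254)-O)@A*1000).round(1))
json.dump(dict(O=O.tolist(),A=A.tolist(),ang=float(ang)),open('guide_raw.json','w'))
E
```

```text
[142, 143, 145, 10, 8, 8, 7, 8, 10, 9, 16, 11, 11, 14, 15, 35, 105, 129, 131, 131, 131, 131, 131, 130, 129, 128, 129, 129, 131, 131]
[(np.int64(197), 125.5), (np.int64(199), 137.5), (np.int64(200), 149.5), (np.int64(201), 161.5), (np.int64(202), 173.5), (np.int64(204), 185.5), (np.int64(205), 197.5)]
[(203.5, np.int64(200)), (206.5, np.int64(116)), (209.5, np.int64(119)), (212.5, np.int64(123)), (215.5, np.int64(127)), (218.5, np.int64(131)), (221.5, np.int64(134)), (224.5, np.int64(138)), (227.5, np.int64(142)), (230.5, np.int64(145)), (233.5, np.int64(149)), (256.5, np.int64(198)), (258.5, np.int64(197)), (260.5, np.int64(195))]
[ 0.61530885 -0.26010716  0.0319726 ] [[-0.878, -0.1055, 0.4669], [0.0932, -0.9944, -0.0495], [0.4695, -0.0, 0.8829]] 38.48032 0.08203446135593993
guide in pattern frame [  0.7 275.6  -0.3] [-0.1009 -0.9949 -0.    ]
ledge end mm [[ -13.5 -149.5   -0.3]]
```

```bash
python3 - <<'E'
from ang import *
f=np.load('w6.npy',allow_pickle=True).item()
wing=[(206.5,116),(209.5,119),(212.5,123),(215.5,127),(218.5,131),(221.5,134),(224.5,138),(227.5,142),(230.5,145),(233.5,149),(262.5,182)]
G=json.load(open('guide_raw.json'))
led=proj(f,np.array([np.array(G['O'])+np.array(G['A'])@np.array([-.014,y,0]) for y in(0,-.13)]))
O,A,ang,res=corner(f,led,wing); print(O,ang,res)
Op,Ap=ld('pattern'); print('guide in pattern frame',(Ap.T@(O-Op)*1000).round(1))
print('ledge end mm',((plane(f,[[206.8,210.5]],.0254)-O)@A*1000).round(1))
# mean yaw of the two ledges (parallel)
y=A[:,1]+Ap[:,1]; y/=np.linalg.norm(y); x=np.cross(y,[0,0,1]);x*=-np.sign(x[0]); s=np.radians(28); x=x*np.cos(s)+np.array([0,0,np.sin(s)]); A2=np.c_[x,y,np.cross(x,y)]
json.dump(dict(O=O.tolist(),A=A2.tolist()),open('guide.json','w'))
h=(0,-.0802,.0236)
# bevel blade 58.8 deg: outer tip vs arm face at back-off -45
plan([(tcp(O,A2,(8,-70,60),h),TM(A2)),(tcp(O,A2,(7,-70,10),h),TM(A2))])
E
```

```text
[ 0.61664149 -0.24754712  0.0319726 ] 47.918324 0.0007465483404703787
guide in pattern frame [  0.6 262.9  -0.3]
ledge end mm [[ -13.5 -136.9   -0.3]]
3 rows: [-0.133, -0.288, 0.262] [-0.487, 0.0, 0.002]
3 rows: [-0.134, -0.342, 0.185] [-0.487, 0.0, 0.002]
2 rows: [-0.0, -0.003, 0.167] [0.0, 0.0, 0.0]
```

>>> {"op": "send_rows", "data": {"targets": [-0.044,-0.096,0.08,-0.16,0,0,5,-0.09,-0.192,0.163,-0.32,0,0,5,-0.133,-0.288,0.25,-0.487,0,0,5]}}

```text
t: 18.32
eef_pos: [0.5761, -0.1322, 0.191]
tool_rot: [-0.083, -0.666, 0.736, 0.092]
force: [0.3, -0.2, -2.9]
finger_gap: 0.0144
grasp_force: 99.2
```

>>> {"op": "send_rows", "data": {"targets": [-0.044,-0.114,0.06,-0.16,0,0,5,-0.09,-0.228,0.11,-0.32,0,0,5,-0.134,-0.342,0.17,-0.487,0,0,5,-0.134,-0.342,0.17,-0.487,0,0,5,-0.134,-0.342,0.17,-0.487,0,0,5]}}

```text
t: 18.95
eef_pos: [0.6658, -0.102, 0.1164]
tool_rot: [-0.163, -0.651, 0.72, 0.179]
force: [-0.2, -0.2, -2.4]
finger_gap: 0.0144
grasp_force: 99.4
```

```bash
python3 -c "
from st import *; st('guide',-80.2,23.6)"
```

```text
18.95 bevel in corner [  9.8 -69.6  66.8] rot err tool deg [-0.07  0.15 -0.1 ] F corner axes [-1.   0.2 -2.2] Ttool [ 1.9  -0.04 -0.02]
```

Down 61 mm, then check.

>>> {"op": "send_rows", "data": {"targets": [0,-0.003,0.05,0,0,0,5,0,-0.006,0.1,0,0,0,5,0,-0.006,0.15,0,0,0,5,0,-0.006,0.2,0,0,0,5,0,-0.006,0.2,0,0,0,5]}}

```text
t: 19.58
eef_pos: [0.6392, -0.0997, 0.069]
tool_rot: [-0.16, -0.651, 0.721, 0.177]
force: [-0.1, -1.1, -3.1]
finger_gap: 0.0141
grasp_force: 99.3
```

```bash
python3 -c "
from st import *; st('guide',-80.2,23.6)"
```

```text
19.57 bevel in corner [ 11.1 -69.1  12.4] rot err tool deg [ 0.43  0.02 -0.12] F corner axes [-1.5  1.1 -2.7] Ttool [ 2.01 -0.11 -0.04]
```

>>> {"op": "send_rows", "data": {"targets": [0,-0.006,0.015,0,0,0.002,5,0,-0.012,0.03,0,0,0.004,5,0,-0.015,0.03,0,0,0.004,5,0,-0.015,0.03,0,0,0.004,5]}}

```text
t: 20.08
eef_pos: [0.6391, -0.0997, 0.0556]
tool_rot: [-0.162, -0.65, 0.721, 0.178]
force: [1.1, 1.0, 1.4]
finger_gap: 0.0146
grasp_force: 100.2
```

```bash
python3 -c "
from st import *; st('guide',-80.2,23.6)"
```

```text
20.07 bevel in corner [  4.8 -69.2   0.6] rot err tool deg [0.12 0.08 0.02] F corner axes [-0.2 -1.1  1.7] Ttool [ 1.27 -0.4   0.  ]
```

On the board. Next I'll move against the ledge.

>>> {"op": "send_rows", "data": {"targets": [0,-0.008,-0.002,0,0,0,5,0,-0.016,-0.002,0,0,0,5,0,-0.02,-0.002,0,0,0,5,0,-0.02,-0.002,0,0,0,5]}}

```text
t: 20.58
eef_pos: [0.6437, -0.1003, 0.0532]
tool_rot: [-0.163, -0.65, 0.721, 0.179]
force: [-5.0, 1.6, 5.3]
finger_gap: 0.0142
grasp_force: 100.4
```

```bash
python3 -c "
from st import *; st('guide',-80.2,23.6)"
```

```text
20.57 bevel in corner [ -0.4 -69.    0.6] rot err tool deg [-0.03  0.08  0.02] F corner axes [ 7.  -1.1  2.2] Ttool [-1.19 -0.46  0.09]
```

>>> {"op": "send_rows", "data": {"targets": [0.04,0.002,-0.002,0,0,0,5,0.08,0.002,-0.002,0,0,0,5,0.12,0.002,-0.002,0,0,0,5,0.16,0.002,-0.002,0,0,0,5,0.18,0.002,-0.002,0,0,0,5]}}

```text
t: 21.2
eef_pos: [0.6383, -0.1524, 0.0533]
tool_rot: [-0.161, -0.65, 0.72, 0.18]
force: [-2.7, 9.5, 3.3]
finger_gap: 0.0144
grasp_force: 100.2
```

```bash
python3 -c "
from st import *; st('guide',-80.2,23.6)"
```

```text
21.2 bevel in corner [ -0.3 -16.7   0.8] rot err tool deg [ 0.02 -0.06 -0.1 ] F corner axes [ 4.8 -9.2  1.2] Ttool [-0.7  -2.92  0.02]
```

>>> {"op": "send_rows", "data": {"targets": [0.012,0,0,0,0,0,5,0.024,0,0,0,0,0,5,0.03,0,0,0,0,0,5,0.036,0,0,0,0,0,5,0.036,0,0,0,0,0,5]}}

```text
t: 21.82
eef_pos: [0.6372, -0.1628, 0.0533]
tool_rot: [-0.162, -0.65, 0.72, 0.18]
force: [-3.1, 8.1, 3.4]
finger_gap: 0.0144
grasp_force: 100.2
```

```bash
python3 -c "
from st import *; st('guide',-80.2,23.6)"
```

```text
21.82 bevel in corner [-0.3 -6.2  0.7] rot err tool deg [ 0.01 -0.04 -0.1 ] F corner axes [ 5.  -7.7  1.2] Ttool [-0.65 -2.48  0.08]
```

>>> {"op": "send_rows", "data": {"targets": [0.004,0,0,0,0,0,5,0.008,0,0,0,0,0,5,0.012,0,0,0,0,0,5,0.012,0,0,0,0,0,5]}}

```text
t: 22.32
eef_pos: [0.6369, -0.1663, 0.0533]
tool_rot: [-0.162, -0.65, 0.72, 0.18]
force: [-3.6, 8.1, 2.5]
finger_gap: 0.0141
grasp_force: 100.2
```

```bash
python3 -c "
from st import *; st('guide',-80.2,23.6)"
```

```text
22.32 bevel in corner [-0.3 -2.7  0.7] rot err tool deg [ 0.01 -0.04 -0.11] F corner axes [ 5.1 -7.7  0.1] Ttool [-0.66 -2.56  0.01]
```

>>> {"op": "send_rows", "data": {"targets": [0.003,0,0,0,0,0,5,0.006,0,0,0,0,0,5,0.006,0,0,0,0,0,5]}}

```text
t: 22.7
eef_pos: [0.6367, -0.168, 0.0533]
tool_rot: [-0.162, -0.65, 0.72, 0.18]
force: [-3.5, 9.4, 3.5]
finger_gap: 0.0144
grasp_force: 100.2
```

```bash
python3 -c "
from st import *; st('guide',-80.2,23.6)"
```

```text
22.7 bevel in corner [-0.3 -1.   0.7] rot err tool deg [ 0.01 -0.04 -0.11] F corner axes [ 5.5 -9.   1. ] Ttool [-0.7  -2.65  0.06]
```

>>> {"op": "send_rows", "data": {"targets": [0.002,0,0,0,0,0,5,0.004,0,0,0,0,0,5,0.004,0,0,0,0,0,5]}}

```text
t: 23.08
eef_pos: [0.6366, -0.1691, 0.0533]
tool_rot: [-0.161, -0.65, 0.72, 0.18]
force: [-3.0, 8.3, 4.1]
finger_gap: 0.0144
grasp_force: 100.2
```

```bash
python3 -c "
from st import *; st('guide',-80.2,23.6)"
```

```text
23.07 bevel in corner [-0.3  0.1  0.8] rot err tool deg [ 0.01 -0.05 -0.12] F corner axes [ 5.3 -8.   1.8] Ttool [-0.71 -2.83  0.17]
```

>>> {"op": "send_rows", "data": {"targets": [0.002,0,0,0,0,0,5,0.003,0,0,0,0,0,5,0.003,0,0,0,0,0,5]}}

```text
t: 23.45
eef_pos: [0.6366, -0.1691, 0.0533]
tool_rot: [-0.161, -0.651, 0.72, 0.18]
force: [-3.9, 11.7, 4.4]
finger_gap: 0.0143
grasp_force: 100.2
```

```bash
python3 -c "
from st import *; st('guide',-80.2,23.6)"
```

```text
23.45 bevel in corner [-0.3  0.1  0.7] rot err tool deg [ 0.01 -0.09 -0.17] F corner axes [  6.6 -11.2   1.5] Ttool [-0.93 -3.74  0.19]
```

Hard stop at home (y≈0.1, force rising). I'll ease off, release and lift.

>>> {"op": "send_rows", "data": {"targets": [-0.003,0.001,0,0,0,0,5,-0.003,0.001,0,0,0,0,5]}}

```text
t: 23.7
eef_pos: [0.6366, -0.1691, 0.0533]
tool_rot: [-0.161, -0.65, 0.72, 0.18]
force: [-2.5, 8.1, 2.9]
finger_gap: 0.0144
grasp_force: 100.1
```

>>> {"op": "send_rows", "data": {"targets": [0,0,0,0,0,0,22,0,0,0,0,0,0,30,0,0,0,0,0,0,36,0,0,0,0,0,0,36]}}

```text
t: 24.2
eef_pos: [0.6365, -0.1714, 0.0534]
tool_rot: [-0.162, -0.65, 0.721, 0.179]
force: [-0.5, -0.1, 0.0]
finger_gap: 0.0358
grasp_force: 0.0
```

>>> {"op": "send_rows", "data": {"targets": [-0.005,0.003,-0.07,0,0,0,36,-0.007,0.003,-0.16,0,0,0,36,-0.007,0.003,-0.264,0,0,0,36,-0.007,0.003,-0.264,0,0,0,36,-0.007,0.003,-0.264,0,0,0,36]}}

```text
t: 24.82
eef_pos: [0.6726, -0.1726, 0.123]
tool_rot: [-0.162, -0.65, 0.721, 0.179]
force: [0.7, 1.3, -0.1]
finger_gap: 0.0362
grasp_force: 0.0
```

```bash
python3 - <<'E'
from ang import *
from st import st
st('guide',-80.2,23.6)
O,A=ld('guide'); f=grab('wrist'); h=cv2.cvtColor(f['img'],cv2.COLOR_RGB2HSV)
m=cv2.inRange(h,(21,215,70),(33,255,255)); m[:60]=0; m[:,:320]=0
m=cv2.morphologyEx(m,cv2.MORPH_OPEN,np.ones((3,3)))
lo=fitcols(m,list(range(345,432,3))); up=fitcols(m,list(range(345,438,3)),False); print(lo,up)
print('blade low',rep(O,A,f,lo,.018),'up',rep(O,A,f,up,.018))
s=h[...,1]<70; b=s.copy(); b[:,:338]=0; b[170:]=0
us=list(range(345,425,3)); print([ (np.where(b[:,u])[0].min(),np.where(b[:,u])[0].max()) if b[:,u].any() else None for u in us])
k=cv2.inRange(h,(0,190,120),(5,255,255)); ys,xs=np.where(k[60:220,290:345]); print('lever rows',ys.min()+60,ys.max()+60)
print('flat lever end px',proj(f,O+A@np.array([0,-.048,.033])))
print('arm face top edge predicted',proj(f,np.array([O+A@(np.array([np.sin(a)*t+.014*np.cos(a),-np.cos(a)*t+.014*np.sin(a),.024])) for a in[np.radians(58.8)] for t in(.02,.1)])))
E
```

```text
24.82 bevel in corner [ 0.4 -0.1 79.2] rot err tool deg [0.02 0.02 0.01] F corner axes [-0.5 -1.4  0.2] Ttool [ 1.31 -0.01  0.02]
[(345, np.float32(134.80565)), (429, np.float32(187.69788))] [(345, np.float32(88.73984)), (435, np.float32(149.25543))]
blade low (58.81, 'offset from corner line', -13.4) up (58.22, 'offset from corner line', 14.5)
[(np.int64(66), np.int64(87)), (np.int64(68), np.int64(89)), (np.int64(70), np.int64(91)), (np.int64(72), np.int64(93)), (np.int64(74), np.int64(95)), (np.int64(76), np.int64(97)), (np.int64(0), np.int64(99)), (np.int64(0), np.int64(101)), (np.int64(0), np.int64(103)), (np.int64(0), np.int64(105)), (np.int64(0), np.int64(107)), (np.int64(0), np.int64(109)), (np.int64(0), np.int64(111)), (np.int64(0), np.int64(113)), (np.int64(0), np.int64(115)), (np.int64(0), np.int64(117)), (np.int64(0), np.int64(119)), (np.int64(0), np.int64(120)), (np.int64(0), np.int64(122)), (np.int64(0), np.int64(124)), (np.int64(0), np.int64(126)), (np.int64(0), np.int64(128)), (np.int64(0), np.int64(130)), (np.int64(0), np.int64(132)), (np.int64(0), np.int64(134)), (np.int64(0), np.int64(136)), (np.int64(0), np.int64(138))]
lever rows 60 162
flat lever end px [[316.43699261 164.26512668]]
arm face top edge predicted [[351.05407187  92.45231439]
 [440.68109374 151.47940972]]
```

Blade (58.8°/58.2°) and arm edge run together, the offsets match home and the lever is flat. I'll retreat and hand in.

>>> {"op": "send_rows", "data": {"targets": [0,0,-0.1,0,0,0,36,0,0,-0.2,0,0,0,36,0,0,-0.2,0,0,0,36]}}

```text
t: 25.25
eef_pos: [0.7015, -0.1758, 0.1776]
tool_rot: [-0.161, -0.65, 0.721, 0.178]
force: [0.3, 0.1, -0.6]
finger_gap: 0.0359
grasp_force: 0.0
```

```bash
python3 -c "
from bench import r
print(r.get_obs()['force'], r.job_done())"
```

```text
the job is handed in; nothing more can be done
[ 0.32270496  0.10338898 -0.63643834] None
```

I set the bevel to the pattern's angle (about 58.7°), locked it, pushed it home in the mitre guide so its blade swung the arm to match within about half a degree, let go, and handed the job in at about 25 s; no verdict came back.

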